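# Close the specimen press over its hidden pin

### The arm

A 6-joint arm with a two-finger parallel gripper is mounted at the origin on the work surface. World frame = base frame: x ahead of the robot, y to its left, z up, the work surface at z = 0. Lengths are in m, angles in rad, forces in N, time in s.
With the tool pointing down it reaches from about 0.3 to 0.875 m from the base axis. Payload 6.4 kg.
Tool frame: the origin (TCP) lies midway between the tips of the shut fingers; the grasp point (between the pads) lies 19 mm behind it; z points along the fingers, y is the line along which they close (so a half turn about z gives the same grasp; the last joint's range is limited). The gripper opens to 85 mm and grips with 20 to 120 N. Pads are 22 mm wide; open, the fingers measure 114 mm over their backs; the gripper's body (76 mm by 85 mm) begins 54 mm behind the grasp point. The pads swing forward as they close: fully open they stand 13 mm farther back than shut.
Start: joints at [1.07, 0.181, 1.607, -0, 1.354, -0.206], TCP at [0.167, 0.55, 0.203] pointing down, gripper open.
Joint ranges: [-2.99, 2.99], [-0.89, 2.07], [0.3, 2.58], [-1.14, 4.28], [0, 2.63], [-3.12, 3.12]. Speed limits (rad/s): [2.57, 2.57, 3.01, 3.14, 3.14, 3.14].

### API

Orientations are given as a unit quaternion [w, x, y, z].
In Python, from bench import ctrl gives the robot as it stands.
- The arm moves only by the tool drive_tool, never from a script. Its argument "plan" is a list that holds one entry, the list of rows, each a list of 4 numbers: the shift along the tool's x, y, z scaled (see below), then the turn about the tool's z scaled (see below). In form: [[[x, y, z, roll], ...]]. A call has 1 to 12 rows; each row is the pose to reach, as a shift and turn from the pose commanded when the call began, along the tool's axes at that moment, turning the shorter way round; what a row does not reach only later rows make up. The controller multiplies each number of a shift by 400 mm and each number of a turn by 180 degrees. A row lasts 1/12 s, in which the tool goes at most 41.7 mm and 7.16 degrees, less where a joint would pass 70% of its speed; a pose out of reach is approached as far as the arm can. A call with a number of a shift or a turn outside -1 to 1 is refused whole. A call with a gripper value outside its range is refused whole. "jaw" is the closure, from 0 (fully open) to 1 (shut), set as the call begins (left out, the last holds). The fingers move at their own pace and stop on an object; the grip force is fixed at half the most. Time passes only in rows, so rows that repeat a pose let the fingers close. It gives the time, the measured TCP pose, the force, the opening and the grip force at its end, in the units of the state.
- ctrl.get_obs(): the state, without advancing time (a new reading comes with each control period).
- ctrl.camera(name): name is "scene" or "side" or "wrist"; returns (picture, depth): 420x560x3 uint8, red, green, blue; 420x560 float32, m along the optical axis (not along the pixel's ray), 0 where there is no reading.
- ctrl.camera_info(name): a dict with "camera_matrix" (3x3 intrinsics, pixels), "D" ([k1, k2, p1, p2, k3] as OpenCV has them; the pictures are not rectified), "R" (3x3) and "t" (3): a world point X has camera coordinates R X + t; the wrist camera has in their place "T_tool_cam" (4x4, takes a point from camera to tool coordinates, whose origin is the TCP and whose axes are the flange's). Camera axes: x right, y down, z forward; pixel columns grow to the right and rows downward; lengths in m; the calibration is good to about 2 mm. A picture is of the moment at which its call begins: read the wrist's pose just before it. camera_info takes no time and is no camera call.
- ctrl.hand_in(): hands the job in; it is judged then, once.
The state is a dict: "time_s": time; "q": joint angles; "dq": joint speeds; "joint_efforts": joint torques, N m; "eef_pos": TCP position; "eef_rot": TCP orientation; "wrist_force": force on the tool from outside, world axes, zero at the start; "torque": the same for the moment, N m; "opening": opening from 0.0 (shut) to 1.0 (fully open); "grasp_force": force on a finger pad.
Only numpy, scipy, OpenCV 4.12 (cv2) and the standard library are available. Lean on these libraries where they do the work, as an engineer would, in place of code of your own. Each camera call takes 0.05 s, during which the arm holds its last target. There are 200 camera calls.

### The job

Lay the two long slats from the white card flat across the two ribs of the specimen press, one on either side of the pin, each about midway between the pin and the end of the ribs, centred and square to the ribs, and let go of them. Then set the cover on top, square with the press, moving it about until the unseen socket in its underside drops over the pin and it lies flat on the slats, and press it down as far as the springy bed goes. Finish while still holding it pressed down (I will fasten the straps), and leave everything else on the desk where it is.

Things in the scene. Friction and masses are not known exactly. Their poses are not given: they have to be found in the camera images.
- slat_a: one of two equal bare wooden slats, 150 (its x) x 22 (its y) x 14 mm high, about 30 g, lying flat on a white card, side by side with the other, about 80 mm apart. Origin: centre of its underside (3 mm above the desk at the start). The two are interchangeable
- slat_b: the other slat, same in every way
- cover: press cover: wooden board 180 (its x) x 130 (its y) x 18 mm, about 0.4 kg, lying flat on the desk, dark bar handle on top. In the middle of its underside, unseen from above, a round socket 16 mm across, 18 mm deep, mouth slightly bevelled. Origin: centre of the underside = centre of the socket mouth; z up. One side of the press has the cover, the other the slats; which varies
- cover_handle (a point): middle of the cover's bar handle, 42 mm above the underside. The bar is 110 mm long along the cover's x, 26 mm wide along its y and 34 mm high (18 to 52 mm above the underside), centred over the socket
- bed_top (a point): centre of the upper face of the press's sprung bed (195 x 160 mm board over a fixed dark board 220 x 180 mm), 45 mm above the desk unpressed; moves with the bed. x runs along the two fixed ribs, y across them, z up. Ribs: at y = -50 and +50 mm, each 185 mm long (centred), 20 wide, 14 high. The cover, fully on, lies on the slats, its underside 28 mm above this point
- pin_tip (a point): centre of the top of the fixed steel pin at the middle of the bed: 12 mm in diameter, standing 42 mm above bed_top (87 mm above the desk unpressed), top 3 mm bevelled. With 14 mm slats laid on the ribs it stands 14 mm above the slats
- bed (a joint): how far the sprung bed is pushed down, m: 0 unpressed, 0.010 at its stop. It carries slats and cover without sinking, starts to sink under an extra push on the cover of about 4 N and reaches the stop at about 12 N; springs back when let go
- offcut: a short offcut of the same slat, 75 x 22 x 14 mm, lying flat; too short to bridge the ribs, not wanted. Origin centre of underside, x along it
- tape: roll of clear tape lying flat, 68 mm across, 20 mm high. Origin centre of underside
- jar: specimen jar with white lid, 60 mm across, 85 mm high, upright. Origin centre of underside
- loupe: black eye loupe, 42 mm across, 40 mm high, upright. Origin centre of underside
Mind the look-alikes: they are no part of the job. What is shaped like the slat_b but grey or pink is not meant. There is more than one size of the cover; the job needs the smaller.

How it is judged:
On the way, in this order (a step that is already met when the one before it is completed fails the run):
1. both slats lie across the ribs, one each side of the pin, let go (z of slat_a in the frame of bed_top between 0.01 and 0.018 m and y of slat_a in the frame of bed_top between -0.022 and 0.022 m and angle between the x axis of each of slat_a, slat_b and the y axis of bed_top, either way round below 0.22 rad and z of slat_b in the frame of bed_top between 0.01 and 0.018 m and y of slat_b in the frame of bed_top between -0.022 and 0.022 m and ((x of slat_a in the frame of bed_top between 0.028 and 0.072 m and x of slat_b in the frame of bed_top between -0.072 and -0.028 m) or (x of slat_a in the frame of bed_top between -0.072 and -0.028 m and x of slat_b in the frame of bed_top between 0.028 and 0.072 m)) and contact force between the fingers and slat_a below 0.2 N and contact force between the fingers and slat_b below 0.2 N), for 0.2 s.
2. the cover has dropped over the pin and lies flat on the slats (z of slat_a in the frame of bed_top between 0.01 and 0.018 m and y of slat_a in the frame of bed_top between -0.022 and 0.022 m and angle between the x axis of each of slat_a, slat_b and the y axis of bed_top, either way round below 0.22 rad and z of slat_b in the frame of bed_top between 0.01 and 0.018 m and y of slat_b in the frame of bed_top between -0.022 and 0.022 m and ((x of slat_a in the frame of bed_top between 0.028 and 0.072 m and x of slat_b in the frame of bed_top between -0.072 and -0.028 m) or (x of slat_a in the frame of bed_top between -0.072 and -0.028 m and x of slat_b in the frame of bed_top between 0.028 and 0.072 m)) and z of cover in the frame of bed_top between 0.024 and 0.032 m and x of cover in the frame of bed_top between -0.005 and 0.005 m and y of cover in the frame of bed_top between -0.005 and 0.005 m and angle between cover's own z axis and vertical below 0.06 rad and angle between the x axis of cover and the x axis of bed_top, either way round below 0.25 rad), for 0.2 s.
At the end, for the whole second after the job is handed in: Slats flat across the ribs (square within 0.22 rad, centred within 22 mm, 28 to 72 mm either side of the pin); cover on the pin (within 5 mm, square within 0.25 rad, flat, underside within 4 mm of the slats); robot touching the cover, bed held down more than 7 of its 10 mm (all of step 2 and value of joint bed above 0.007 m and contact force between any of the fingers, the arm and cover above 2 N); the arm keeps its last pose, push and grip.
It fails at once if something else on the desk was moved by more than 30 mm (distance of any of offcut, tape, jar, loupe from where it was at the start of the episode above 0.03 m).
It also fails if it takes over 69 s, if anything falls off the work surface, if the arm or the gripper's body presses on something with over 40 N, if the wrist force passes 120 N, or if a joint passes its speed limit or range.

## Working session

There is one attempt and no reset: what is moved stays moved. The work goes in short steps, Python scripts to look and compute and a tool call to move; the robot and the scene stay as the last step left them, time stands still between calls to the robot, and variables do not carry over. Pictures are saved under pics/ and viewed, at most 10 in all, crops included, and the job is handed in when it is done.

Besides the shell and the picture viewer there is one more tool, called after "Call:" by a JSON object that holds its "name" and its "arguments". drive_tool: Moves the arm, as the interface text tells. Its arguments: {"type":"object","properties":{"plan":{"type":"array"},"jaw":{"type":"number"}},"required":["plan"]}

```bash
mkdir -p pics; python3 - <<'E'
from bench import ctrl
import cv2,numpy as np
o=ctrl.get_obs();print({k:np.round(v,3) for k,v in o.items()})
for n in ["scene","side"]:
    p,d=ctrl.camera(n);np.savez(f"pics/{n}0.npz",p=p,d=d);cv2.imwrite(f"pics/{n}0.png",p[:,:,::-1])
    i=ctrl.camera_info(n);print(n,{k:np.round(v,3).tolist() for k,v in i.items()})
print(ctrl.camera_info("wrist"))
a=[cv2.imread(f"pics/{n}0.png") for n in["scene","side"]]
E
```

```text
{'time_s': np.float64(0.0), 'q': array([ 1.07 ,  0.182,  1.608, -0.   ,  1.354, -0.206]), 'dq': array([ 0.   , -0.   , -0.   ,  0.001,  0.   , -0.   ]), 'joint_efforts': array([ 1.0000e-03, -4.4489e+01, -3.5133e+01, -0.0000e+00,  9.0000e-03,
        0.0000e+00]), 'eef_pos': array([0.167, 0.55 , 0.202]), 'eef_rot': array([-0.   ,  0.147,  0.989, -0.001]), 'wrist_force': array([-0.324, -1.116,  0.524]), 'torque': array([ 0.012,  0.009, -0.007]), 'grasp_force': np.float64(0.0), 'opening': np.float64(1.0)}
scene {'camera_matrix': [[481.094, 0.0, 276.331], [0.0, 481.094, 211.61], [0.0, 0.0, 1.0]], 'D': [-0.139, 0.0, 0.0, 0.0, 0.0], 'R': [[-0.653, 0.757, -0.005], [0.623, 0.533, -0.572], [-0.431, -0.376, -0.82]], 't': [0.281, -0.294, 1.833]}
side {'camera_matrix': [[409.032, 0.0, 285.499], [0.0, 409.032, 202.341], [0.0, 0.0, 1.0]], 'D': [-0.001, 0.0, 0.0, 0.0, 0.0], 'R': [[-0.999, -0.035, -0.013], [-0.014, 0.69, -0.724], [0.034, -0.723, -0.69]], 't': [0.54, 0.028, 1.166]}
{'camera_matrix': array([[339.33206109,   0.        , 287.59826654],
       [  0.        , 339.33206109, 214.51857509],
       [  0.        ,   0.        ,   1.        ]]), 'D': array([-0.08191387,  0.        ,  0.        ,  0.        ,  0.        ]), 'T_tool_cam': array([[ 7.73119674e-04, -9.46273271e-01, -3.23367127e-01,
         8.46372356e-02],
       [ 9.99999700e-01,  7.19143419e-04,  2.86402791e-04,
        -2.46864128e-04],
       [-3.84679650e-05, -3.23367252e-01,  9.46273544e-01,
        -1.70892011e-01],
       [ 0.00000000e+00,  0.00000000e+00,  0.00000000e+00,
         1.00000000e+00]])}
```

View pics/scene0.png

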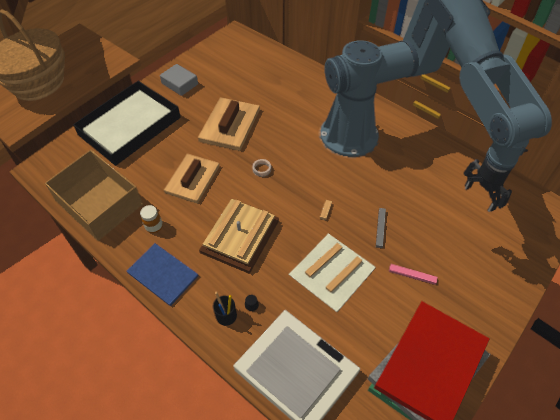

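View pics/side0.png

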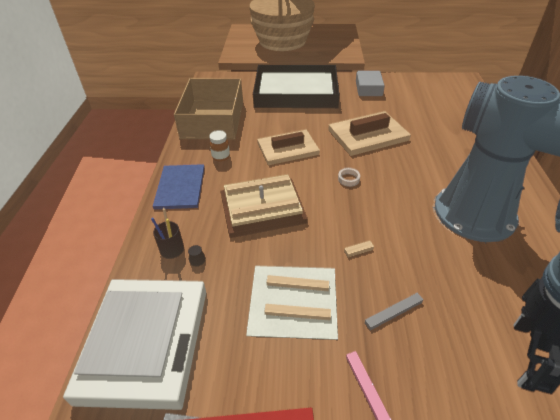

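The scene picture shows these candidates:
- **Long strips:** two bare wooden slats on the white card at (323,259) and (344,274), a grey one at (381,227), a pink one at (413,274), and the short offcut at (326,210). The two on the card fit the description.
- **Covers:** a smaller one at (192,178) and a larger one at (230,122). I need the smaller.
- **Press:** at (240,232).

Next I'll measure them and confirm with an enlarged crop.

```bash
cat > h.py <<'E'
import numpy as np,cv2
from bench import ctrl
from scipy.spatial.transform import Rotation as Ro
def pose():
    o=ctrl.get_obs();q=o["eef_rot"];return np.array(o["eef_pos"]),Ro.from_quat([q[1],q[2],q[3],q[0]]).as_matrix(),o
def cloud(n,pd=None,P=None):
    i=ctrl.camera_info(n)
    if P is None and n=="wrist": P=pose()
    p,d=pd or ctrl.camera(n);h,w=d.shape
    uv=np.stack(np.meshgrid(np.arange(w),np.arange(h)),-1).reshape(-1,1,2).astype(np.float32)
    r=cv2.undistortPoints(uv,np.array(i["camera_matrix"]),np.array(i["D"])).reshape(h,w,2)
    X=np.dstack([r,np.ones((h,w))])*d[...,None]
    if n=="wrist":
        T=np.array(i["T_tool_cam"]);X=(X@T[:3,:3].T+T[:3,3])@P[1].T+P[0]
    else: X=(X-np.array(i["t"]))@np.array(i["R"])
    X[d<=0]=np.nan;return p,X
def rect(pts):
    (cx,cy),(w,h),a=cv2.minAreaRect(pts[:,:2].astype(np.float32)*1000)
    if w<h:w,h,a=h,w,a+90
    return np.round([cx,cy,w,h,(a+90)%180-90],1)
def tcp_shift(target):  # world shift -> scaled tool shift
    p,R,_=pose();return np.round(R.T@(np.array(target)-p)/.4,4)
E
python3 - <<'E'
from h import *
regs={"scene":{"s1":(323,259),"s2":(344,274),"off":(326,210),"cov":(180,185),"big":(210,130),"bed":(240,232),"tape":(262,160),"jar":(149,211),"loupe":(251,299)},
"side":{"s1":(298,283),"s2":(298,312),"off":(359,250),"cov":(300,155),"big":(370,145),"bed":(263,203),"jar":(218,135),"loupe":(197,250)}}
for n in regs:
    f=np.load(f"pics/{n}0.npz");p,X=cloud(n,(f["p"],f["d"]))
    for k,(u,v) in regs[n].items(): print(n,k,np.round(np.nanmedian(X[v-1:v+2,u-1:u+2].reshape(-1,3),0),3))
    np.save(f"pics/{n}X.npy",X)
    hsv=cv2.cvtColor(p,cv2.COLOR_RGB2HSV)
    for k in ["s1","s2","off"]:
        u,v=regs[n][k];c=X[v,u]; m=(np.linalg.norm(X[...,:2]-c[:2],axis=2)<.1)&(abs(X[...,2]-c[2])<.0045)&(abs(hsv[...,1].astype(int)-int(hsv[v,u,1]))<60)&(hsv[...,1]>60)
        l=cv2.connectedComponents(m.astype(np.uint8),connectivity=4)[1];m=l==l[v,u];print(n,k,rect(X[m]),np.round(np.median(X[m][:,2]),4),m.sum())
    for k,zr,R in [("cov",(.012,.024),.16),("cov",(.04,.06),.16),("big",(.012,.024),.2),("bed",(.05,.063),.13),("bed",(.075,.095),.04)]:
        u,v=regs[n][k];c=X[v,u];m=(np.linalg.norm(X[...,:2]-c[:2],axis=2)<R)&(X[...,2]>zr[0])&(X[...,2]<zr[1]);
        m=cv2.morphologyEx(m.astype(np.uint8),cv2.MORPH_CLOSE,np.ones((3,3)))
        _,l,st,_=cv2.connectedComponentsWithStats(m)
        if len(st)<2: continue
        b=1+st[1:,4].argmax();m=(l==b)&~np.isnan(X[...,0]);print(n,k,zr,rect(X[m]),np.round(np.median(X[m][:,2]),4),m.sum())
p=cv2.imread("pics/scene0.png")
cv2.imwrite("pics/crop.png",np.hstack([cv2.resize(p[85:285,155:290],None,fx=2.9,fy=2.9),cv2.resize(p[190:330,285:435],(390,580))]))
E
```

```text
scene s1 [0.504 0.257 0.017]
scene s2 [0.504 0.339 0.015]
scene off [0.348 0.15  0.015]
scene cov [ 0.598 -0.3    0.021]
scene big [ 0.342 -0.407  0.021]
scene bed [0.613 0.006 0.044]
scene tape [ 0.324 -0.158  0.018]
scene jar [ 0.763 -0.252  0.085]
scene loupe [0.76  0.186 0.04 ]
scene s1 [465.5 263.   77.2  25.2  -5. ] 0.0153 120
scene s2 [502.3 336.6 151.5  23.   -3.3] 0.0157 260
scene off [347.  151.5   7.1   6.2 -38.7] 0.0168 5
scene cov (0.012, 0.024) [ 542.6 -300.3  185.   134.4   19.9] 0.0184 1200
scene cov (0.04, 0.06) [ 543.  -299.9  114.1   31.4   18.7] 0.0512 236
scene big (0.012, 0.024) [ 261.6 -387.5  245.1  174.1   23.6] 0.0226 1492
scene bed (0.05, 0.063) [593.3  41.2 190.6  36.1  13.9] 0.0581 398
scene bed (0.075, 0.095) [606.9  -4.4  12.8   8.8  -4.8] 0.0825 17
side s1 [0.501 0.269 0.018]
side s2 [0.5   0.345 0.017]
side off [0.345 0.158 0.013]
side cov [ 0.5   -0.244  0.011]
side big [ 0.266 -0.292  0.021]
side bed [0.601 0.022 0.045]
side jar [ 0.764 -0.249  0.085]
side loupe [0.754 0.191 0.039]
side s1 [502.2 263.5 147.1  24.7  -4.6] 0.0168 439
side s2 [501.4 340.9 148.   24.7  -4. ] 0.0165 611
side off [345.3 149.4  76.4  26.4  21.3] 0.0132 226
side cov (0.012, 0.024) [ 543.4 -295.9  181.7  137.7   20.4] 0.0175 921
side cov (0.04, 0.06) [ 543.8 -294.5  110.2   31.4   22.5] 0.0499 230
side big (0.012, 0.024) [ 261.9 -383.7  238.8  177.6   23.1] 0.0225 1360
side bed (0.05, 0.063) [593.4  47.  185.4  24.6  16.3] 0.058 493
side bed (0.075, 0.095) [6.08e+02 5.00e-01 9.10e+00 6.80e+00 1.03e+01] 0.0821 17
```

View pics/crop.png

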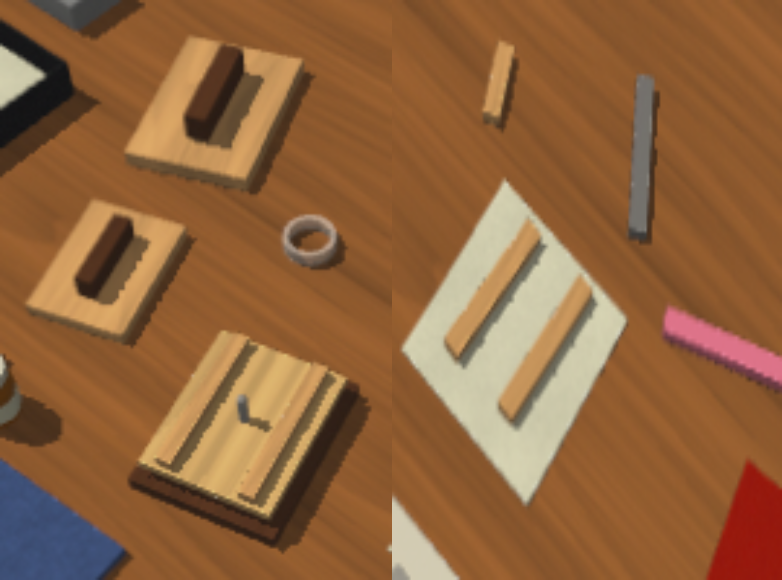

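The crop confirms it: the two bare wooden slats on the white card, the smaller cover nearer the jar, and the press with pin and ribs. I'll move above the slats for a close wrist look.

Call:
{"name": "drive_tool", "arguments": {"plan": [[[-0.983, -0.354, 0.1, -0.068], [-0.983, -0.354, 0.1, -0.068], [-0.983, -0.354, 0.1, -0.068], [-0.983, -0.354, 0.1, -0.068], [-0.983, -0.354, 0.1, -0.068], [-0.983, -0.354, 0.1, -0.068], [-0.983, -0.354, 0.1, -0.068], [-0.983, -0.354, 0.1, -0.068], [-0.983, -0.354, 0.1, -0.068], [-0.983, -0.354, 0.1, -0.068], [-0.983, -0.354, 0.1, -0.068], [-0.983, -0.354, 0.1, -0.068]]], "jaw": 0}}

```text
time_s: 1.1
eef_pos: [0.5037, 0.2982, 0.1621]
eef_rot: [-0.001, 0.043, 0.999, -0.0]
wrist_force: [-0.8, -0.3, -0.2]
opening: 0.999
grasp_force: 0.0
```

```bash
cat >> h.py <<'E'
def status():
    p,R,o=pose();print("t",round(float(o["time_s"]),2),"p",p.round(4),"yhead",round(float(np.degrees(np.arctan2(R[1,1],R[0,1]))),2),"F",np.round(o["wrist_force"],1),"open",round(float(o["opening"]),3),"g",round(float(o["grasp_force"]),1));return p,R
def comps(p,X,zr,lo,hi,smin=0,minn=100):
    s=cv2.cvtColor(p,cv2.COLOR_RGB2HSV)[...,1]
    m=(X[...,2]>zr[0])&(X[...,2]<zr[1])&(s>=smin)&(X[...,0]>lo[0])&(X[...,0]<hi[0])&(X[...,1]>lo[1])&(X[...,1]<hi[1])
    n,l,st,c=cv2.connectedComponentsWithStats(m.astype(np.uint8),connectivity=4)
    for i in range(1,n):
        if st[i,4]>minn: print(rect(X[l==i]),"z",np.round(np.median(X[l==i][:,2]),4),"mean",(X[l==i][:,:2].mean(0)*1000).round(1),"px",c[i].round(),st[i,4])
E
python3 - <<'E'
from h import *
P=status();p,X=cloud("wrist",P=P)
cv2.imwrite("pics/w1.png",p[:,:,::-1]);np.savez("pics/w1.npz",p=p,X=X)
comps(p,X,(.0115,.023),(.35,.1),(.75,.5),70)
E
```

```text
t 1.1 p [0.5037 0.2982 0.1621] yhead 85.1 F [-0.8 -0.3 -0.2] open 0.999 g 0.0
[373.5 469.1  72.4  22.7 -67.9] z 0.0141 mean [373.9 467.3] px [467.  34.] 1983
[362.3 156.3  33.9  22.8  22. ] z 0.014 mean [364. 157.] px [116.  53.] 858
[499.2 340.2 149.8  22.6  -4.2] z 0.017 mean [493.8 340.2] px [331. 176.] 3554
[500.3 261.6 149.5  21.6  -5.1] z 0.017 mean [495.  262.3] px [250. 184.] 3398
```

The wrist view measures slat A at (0.4995, 0.340) and slat B at (0.500, 0.2615), tops at 17 mm. I'll pick A first.

Call:
{"name": "drive_tool", "arguments": {"plan": [[[0.016, 0.101, 0.28, 0], [0.016, 0.101, 0.28, 0], [0.016, 0.101, 0.28, 0], [0.016, 0.101, 0.28, 0], [0.016, 0.101, 0.28, 0], [0.016, 0.101, 0.28, 0]]], "jaw": 0.45}}

```text
time_s: 1.65
eef_pos: [0.4992, 0.3423, 0.053]
eef_rot: [0.001, 0.04, 0.999, 0.0]
wrist_force: [0.7, 0.1, 0.4]
opening: 0.553
grasp_force: 0.0
```

```bash
python3 - <<'E'
from h import *
status();print(tcp_shift([.4995,.340,.006]))
E
```

```text
t 1.65 p [0.4992 0.3423 0.053 ] yhead 85.45 F [0.7 0.1 0.4] open 0.553 g 0.0
[-0.001  -0.0059  0.1174]
```

Call:
{"name": "drive_tool", "arguments": {"plan": [[[0, -0.004, 0.06, 0], [0, -0.004, 0.112, 0], [0, -0.004, 0.112, 0], [0, -0.004, 0.112, 0]]]}}

```text
time_s: 1.98
eef_pos: [0.4997, 0.3398, 0.0082]
eef_rot: [0.001, 0.041, 0.999, 0.0]
wrist_force: [-0.2, 0.5, 1.1]
opening: 0.55
grasp_force: 0.0
```

Call:
{"name": "drive_tool", "arguments": {"plan": [[[0, 0, 0, 0], [0, 0, 0, 0], [0, 0, 0, 0], [0, 0, 0, 0], [0, 0, 0, 0], [0, 0, 0, 0]]], "jaw": 1}}

```text
time_s: 2.48
eef_pos: [0.4991, 0.3397, 0.0066]
eef_rot: [0.0, 0.041, 0.999, 0.0]
wrist_force: [0.2, -0.4, 0.0]
opening: 0.001
grasp_force: 0.0
```

Call:
{"name": "drive_tool", "arguments": {"plan": [[[0, 0, -0.1, 0], [0, 0, -0.2, 0], [0, 0, -0.3, 0], [0, 0, -0.4, 0], [0, 0, -0.4, 0]]]}}

```text
time_s: 2.9
eef_pos: [0.5039, 0.342, 0.1763]
eef_rot: [0.007, 0.04, 0.999, 0.003]
wrist_force: [1.3, 0.3, 1.0]
opening: 0.003
grasp_force: 0.0
```

Opening reads 0.001, so the grasp missed. I'll look.

```bash
python3 - <<'E'
from h import *
P=status();p,X=cloud("wrist",P=P)
cv2.imwrite("pics/w2.png",p[:,:,::-1])
comps(p,X,(.0115,.028),(.35,.1),(.75,.5),70)
p,d=ctrl.camera("side");p,X=cloud("side",(p,d));comps(p,X,(.0115,.028),(.35,.1),(.75,.5),70)
E
```

```text
t 2.9 p [0.5039 0.342  0.1763] yhead 85.37 F [1.3 0.3 1. ] open 0.003 g 0.0
[373.4 469.6  72.6  22.5 -68.4] z 0.0141 mean [373.8 467.7] px [413.  36.] 1915
[362.1 156.1  32.9  23.4  22.1] z 0.0141 mean [363.8 157. ] px [76. 57.] 756
[499.4 340.  148.9  21.9  -4. ] z 0.017 mean [494.6 340.4] px [284. 175.] 3201
[500.  261.6 149.1  22.5  -5.6] z 0.017 mean [494.3 262.7] px [207. 181.] 3192
[662.7 103.8  52.3  14.3  10.2] z 0.0189 mean [665.5 105.6] px [103. 331.] 374
[502.3 262.9 147.8  23.4  -5.4] z 0.0164 mean [501.3 264.3] px [298. 282.] 511
[501.5 341.8 147.6  23.6  -3.1] z 0.0164 mean [501.3 342.8] px [297. 311.] 601
[376.  469.6  71.5  22.8 -68.6] z 0.0138 mean [375.8 469.7] px [358. 368.] 345
```

View pics/w2.png

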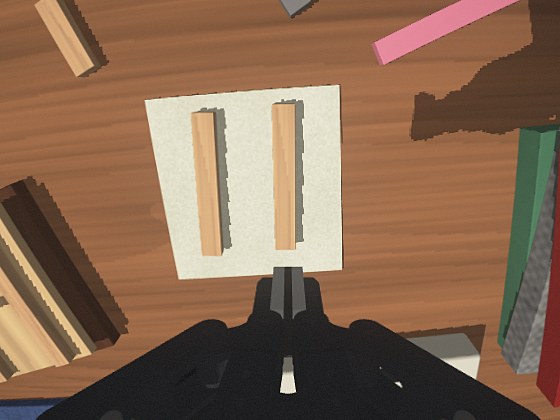

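The slats are undisturbed: A at (284,175), fingertips at (288,268), grip empty. I'll check from the wrist depth where the fingertips really are in the tool frame.

```bash
python3 - <<'E'
from h import *
P=status();p,X=cloud("wrist",P=P)
T=(X-P[0])@P[1]*1000
for v in range(255,345,6): print(v,T[v,281].round(),T[v,297].round(),T[v,270].round())
for n in ["scene","side"]:
    p,X=cloud(n); T=(X-P[0])@P[1]*1000
    m=(abs(T[...,0])<40)&(abs(T[...,1])<40)&(T[...,2]>-90)&(T[...,2]<60)
    print(n,m.sum(), T[m][T[m][:,2].argsort()[::-1]][:12].round().tolist())
E
```

```text
t 3.0 p [0.5004 0.3403 0.1689] yhead 85.36 F [-0.4 -0.7  0.1] open 0.002 g 0.0
255 [-71.  -7. 152.] [-70.  10. 152.] [-77. -19. 166.]
261 [-85.  -7. 166.] [-85.  11. 168.] [-84. -19. 166.]
267 [ 12.  -3. -33.] [ 12.   4. -32.] [-93. -19. 167.]
273 [ 12.  -3. -39.] [ 13.   4. -39.] [-100.  -20.  167.]
279 [ 12.  -3. -43.] [ 12.   4. -44.] [  8.  -8. -36.]
285 [ 11.  -3. -47.] [ 12.   4. -48.] [  9.  -8. -43.]
291 [ 12.  -3. -53.] [ 13.   4. -54.] [  8.  -7. -46.]
297 [ 12.  -2. -58.] [ 12.   4. -57.] [  8.  -7. -50.]
303 [ 12.  -2. -61.] [ 12.   4. -61.] [ 12.  -7. -62.]
309 [ 12.  -2. -65.] [ 13.   3. -66.] [ 12.  -6. -65.]
315 [  9.  -2. -65.] [ 13.   3. -70.] [ 14.  -6. -72.]
321 [ 14.  -2. -75.] [ 13.   3. -74.] [ 13.  -6. -74.]
327 [ 11.  -2. -75.] [ 13.   3. -77.] [ 13.  -6. -77.]
333 [  9.  -2. -75.] [ 13.   3. -81.] [ 13.  -6. -80.]
339 [  7.  -2. -75.] [ 13.   3. -83.] [ 13.  -5. -83.]
scene 177 [[-8.0, 2.0, -28.0], [-8.0, -6.0, -29.0], [-8.0, 4.0, -30.0], [-8.0, 0.0, -31.0], [-9.0, -9.0, -32.0], [-8.0, -3.0, -32.0], [-10.0, -1.0, -32.0], [-5.0, 5.0, -34.0], [-8.0, -0.0, -36.0], [-8.0, 4.0, -36.0], [-7.0, -12.0, -37.0], [-5.0, 4.0, -37.0]]
side 96 [[-6.0, 6.0, -25.0], [-6.0, 5.0, -27.0], [11.0, 6.0, -27.0], [-8.0, 6.0, -28.0], [9.0, 7.0, -28.0], [-6.0, 6.0, -31.0], [-4.0, 11.0, -32.0], [-8.0, 7.0, -32.0], [12.0, -3.0, -32.0], [11.0, 7.0, -32.0], [9.0, 5.0, -33.0], [-7.0, 5.0, -33.0]]
```

All three cameras put the shut fingertips about 30 mm behind the reported TCP, so the real tips sit higher than the state says and I grasped above the slat. I'll go about 30 mm deeper, in steps, watching the force.

Call:
{"name": "drive_tool", "arguments": {"plan": [[[0, 0, 0.1, 0], [0, 0, 0.2, 0], [0, 0, 0.3, 0], [0, 0, 0.4, 0], [0, 0, 0.43, 0], [0, 0, 0.45, 0], [0, 0, 0.455, 0], [0, 0, 0.455, 0]]], "jaw": 0.45}}

```text
time_s: 3.82
eef_pos: [0.4998, 0.34, -0.0148]
eef_rot: [0.001, 0.041, 0.999, 0.0]
wrist_force: [-0.0, 0.1, 0.1]
opening: 0.547
grasp_force: 0.0
```

Call:
{"name": "drive_tool", "arguments": {"plan": [[[0, 0, 0.01, 0], [0, 0, 0.015, 0], [0, 0, 0.015, 0]]]}}

```text
time_s: 4.07
eef_pos: [0.4998, 0.3401, -0.0205]
eef_rot: [0.001, 0.041, 0.999, 0.0]
wrist_force: [-0.4, -0.5, 0.9]
opening: 0.547
grasp_force: 0.0
```

Call:
{"name": "drive_tool", "arguments": {"plan": [[[0, 0, 0.008, 0], [0, 0, 0.008, 0]]]}}

```text
time_s: 4.23
eef_pos: [0.499, 0.3397, -0.0247]
eef_rot: [0.0, 0.041, 0.999, 0.0]
wrist_force: [-0.9, 0.0, -0.4]
opening: 0.551
grasp_force: 0.0
```

Call:
{"name": "drive_tool", "arguments": {"plan": [[[0, 0, 0, 0], [0, 0, 0, 0], [0, 0, 0, 0], [0, 0, 0, 0], [0, 0, 0, 0]]], "jaw": 1}}

```text
time_s: 4.65
eef_pos: [0.4993, 0.3398, -0.0245]
eef_rot: [0.0, 0.041, 0.999, 0.0]
wrist_force: [0.9, -0.0, 3.0]
opening: 0.24
grasp_force: 60.8
```

Gripped (opening 0.24, about 20 mm). Lift and carry to the far side of the pin.

Call:
{"name": "drive_tool", "arguments": {"plan": [[[0, 0, -0.1, 0], [0, 0, -0.2, 0], [0, 0, -0.3, 0], [-0.046, -0.078, -0.35, 0.039], [-0.092, -0.157, -0.375, 0.078], [-0.138, -0.235, -0.375, 0.117], [-0.184, -0.314, -0.375, 0.156], [-0.231, -0.393, -0.375, 0.195], [-0.277, -0.471, -0.375, 0.234], [-0.323, -0.55, -0.375, 0.273], [-0.369, -0.628, -0.375, 0.312], [-0.415, -0.707, -0.375, 0.351]]]}}

```text
time_s: 5.65
eef_pos: [0.6417, 0.0427, 0.1248]
eef_rot: [-0.0, 0.561, 0.828, -0.0]
wrist_force: [0.6, 0.5, 0.1]
opening: 0.237
grasp_force: 60.4
```

Call:
{"name": "drive_tool", "arguments": {"plan": [[[-0.045, 0.08, 0, 0.039], [-0.045, 0.08, 0, 0.039], [-0.045, 0.08, 0, 0.039]]]}}

```text
time_s: 5.9
eef_pos: [0.6782, 0.0387, 0.1234]
eef_rot: [-0.001, 0.608, 0.794, -0.0]
wrist_force: [-0.4, 0.0, -1.4]
opening: 0.238
grasp_force: 60.4
```

```bash
python3 - <<'E'
from h import *
P=status();print(tcp_shift([.6575,.0115,.1]))
# ribs / pin refined from saved views
for n in ["scene","side"]:
    f=np.load(f"pics/{n}0.npz");p,X=cloud(n,(f["p"],f["d"]))
    comps(p,X,(.052,.064),(.45,-.15),(.78,.15),0,60); comps(p,X,(.066,.1),(.55,-.05),(.66,.05),0,8)
E
```

```text
t 5.9 p [0.6782 0.0387 0.1234] yhead 15.09 F [-0.4  0.  -1.4] open 0.238 g 60.4
[-0.0522 -0.0676  0.0585]
[620.9 -53.9 187.4  23.9  16.3] z 0.0582 mean [624.5 -52.1] px [224. 222.] 329
[592.7  42.3 189.9  23.4  15.6] z 0.0585 mean [597.   44.6] px [252. 234.] 338
[607.2  -4.8  11.8  10.4 -15.6] z 0.0808 mean [608.   -3.5] px [238. 223.] 19
[621.3 -49.9 184.9  26.4  15.9] z 0.0578 mean [620.7 -47.2] px [258. 183.] 392
[593.4  47.  185.4  24.6  16.3] z 0.0582 mean [594.9  49. ] px [264. 206.] 457
[607.4   0.   10.7   9.3  -0.9] z 0.0766 mean [607.4   0.9] px [261. 189.] 30
```

Call:
{"name": "drive_tool", "arguments": {"plan": [[[-0.052, -0.066, 0, -0.006], [-0.052, -0.066, 0, -0.006], [-0.052, -0.066, 0.08, -0.006], [-0.052, -0.066, 0.15, -0.006], [-0.052, -0.066, 0.19, -0.006], [-0.052, -0.066, 0.2, -0.006], [-0.052, -0.066, 0.21, -0.006], [-0.052, -0.066, 0.21, -0.006]]]}}

```text
time_s: 6.57
eef_pos: [0.6577, 0.0134, 0.0415]
eef_rot: [0.0, 0.6, 0.8, 0.0]
wrist_force: [-0.5, -0.4, 0.3]
opening: 0.242
grasp_force: 60.4
```

```bash
python3 - <<'E'
from h import *
P=status();print(tcp_shift([.657,.0123,.0315]))
E
```

```text
t 6.57 p [0.6577 0.0134 0.0415] yhead 16.3 F [-0.5 -0.4  0.3] open 0.242 g 60.4
[-0.0021 -0.0024  0.025 ]
```

Call:
{"name": "drive_tool", "arguments": {"plan": [[[0, 0, 0.01, 0], [0, 0, 0.018, 0], [0, 0, 0.024, 0], [0, 0, 0.024, 0]]]}}

```text
time_s: 6.9
eef_pos: [0.658, 0.0128, 0.0316]
eef_rot: [0.0, 0.6, 0.8, 0.0]
wrist_force: [0.4, -0.3, -0.0]
opening: 0.238
grasp_force: 60.4
```

Call:
{"name": "drive_tool", "arguments": {"plan": [[[0, 0, 0, 0], [0, 0, 0, 0], [0, 0, 0, 0], [0, 0, 0, 0]]], "jaw": 0.6}}

```text
time_s: 7.23
eef_pos: [0.6579, 0.0127, 0.0317]
eef_rot: [0.0, 0.6, 0.8, 0.0]
wrist_force: [-0.5, 0.3, -0.1]
opening: 0.399
grasp_force: 0.0
```

Call:
{"name": "drive_tool", "arguments": {"plan": [[[0, 0, -0.06, 0], [0, 0, -0.16, 0], [0, 0, -0.26, 0], [0, 0, -0.32, 0], [0, 0, -0.32, 0], [0, 0, -0.32, 0]]]}}

```text
time_s: 7.73
eef_pos: [0.6593, 0.0126, 0.1622]
eef_rot: [0.002, 0.6, 0.8, 0.001]
wrist_force: [0.5, -0.3, -0.3]
opening: 0.402
grasp_force: 0.0
```

```bash
python3 - <<'E'
from h import *
P=status();p,X=cloud("wrist",P=P);cv2.imwrite("pics/w3.png",p[:,:,::-1])
comps(p,X,(.066,.08),(.45,-.15),(.78,.15),0,60);comps(p,X,(.05,.063),(.45,-.15),(.78,.15),0,60);comps(p,X,(.081,.092),(.45,-.15),(.78,.15),0,8)
print(np.round(P[1][:,0:2],3).tolist(),tcp_shift([.5,.2615,P[0][2]]))
E
```

```text
t 7.73 p [0.6593 0.0126 0.1622] yhead 16.23 F [ 0.5 -0.3 -0.3] open 0.402 g 0.0
[657.3  10.7 150.6  22.1 -73.1] z 0.0731 mean [655.2  17.9] px [285. 198.] 4895
[ 6.06e+02  6.00e-01  1.17e+01  5.20e+00 -1.22e+01] z 0.0729 mean [606.5   1.5] px [222. 203.] 84
[567.1  38.2 133.3  20.8  16. ] z 0.0591 mean [568.  39.] px [189. 143.] 4164
[667.4  67.4  28.   19.8  15.8] z 0.059 mean [666.9  67.5] px [317. 143.] 884
[ 6.066e+02  4.000e-01  1.170e+01  5.400e+00 -2.080e+01] z 0.057 mean [606.5   1.7] px [225. 198.] 68
[595.3 -57.3 134.8  21.4  16. ] z 0.0589 mean [596.1 -55.7] px [200. 254.] 3513
[695.1 -28.7  26.8  20.2  16. ] z 0.0589 mean [694.5 -27.4] px [314. 255.] 713
[605.4  -2.5  11.3  11.3 -79.2] z 0.0856 mean [605.6  -1.8] px [216. 212.] 194
[[-0.28, 0.96], [0.96, 0.28], [-0.002, 0.004]] [ 0.7073 -0.2051 -0.0063]
```

Slat A lies at (0.657, 0.011), yaw −73°, 53.5 mm from the pin and square to the ribs, which are at 16°. The pin is at (0.6054, −0.0025). Next is slat B.

Call:
{"name": "drive_tool", "arguments": {"plan": [[[0.078, -0.023, 0, -0.038], [0.157, -0.046, 0, -0.077], [0.236, -0.068, 0, -0.116], [0.314, -0.091, 0, -0.155], [0.393, -0.114, 0, -0.194], [0.471, -0.137, 0, -0.233], [0.55, -0.16, 0, -0.272], [0.628, -0.182, 0, -0.31], [0.707, -0.205, 0, -0.35], [0.707, -0.205, 0.05, -0.381], [0.707, -0.205, 0.14, -0.381], [0.707, -0.205, 0.2, -0.381]]], "jaw": 0.45}}

```text
time_s: 8.78
eef_pos: [0.4974, 0.2616, 0.0758]
eef_rot: [-0.002, 0.044, 0.999, -0.001]
wrist_force: [-1.0, 0.0, -1.1]
opening: 0.55
grasp_force: 0.0
```

```bash
python3 - <<'E'
from h import *
P=status();print(tcp_shift([.5,.2615,-.0245]))
E
```

```text
t 8.78 p [0.4974 0.2616 0.0758] yhead 84.94 F [-1.   0.  -1.1] open 0.55 g 0.0
[-0.0074  0.0007  0.2507]
```

Call:
{"name": "drive_tool", "arguments": {"plan": [[[-0.004, 0.001, 0.09, 0], [-0.004, 0.001, 0.18, 0], [-0.004, 0.001, 0.22, 0], [-0.004, 0.001, 0.24, 0], [-0.004, 0.001, 0.245, 0], [-0.004, 0.001, 0.245, 0], [-0.004, 0.001, 0.245, 0]]]}}

```text
time_s: 9.37
eef_pos: [0.5026, 0.2619, -0.0175]
eef_rot: [0.001, 0.045, 0.999, 0.0]
wrist_force: [0.3, 1.1, 0.4]
opening: 0.548
grasp_force: 0.0
```

```bash
python3 - <<'E'
from h import *
P=status();print(tcp_shift([.5,.2615,-.0245]))
E
```

```text
t 9.37 p [ 0.5026  0.2619 -0.0175] yhead 84.81 F [0.3 1.1 0.4] open 0.548 g 0.0
[ 0.0063 -0.0015  0.0174]
```

Call:
{"name": "drive_tool", "arguments": {"plan": [[[0.006, -0.001, 0.01, 0], [0.006, -0.001, 0.017, 0], [0.006, -0.001, 0.017, 0]]]}}

```text
time_s: 9.62
eef_pos: [0.4992, 0.2615, -0.0251]
eef_rot: [0.0, 0.045, 0.999, 0.0]
wrist_force: [1.1, 0.3, -0.2]
opening: 0.549
grasp_force: 0.0
```

Call:
{"name": "drive_tool", "arguments": {"plan": [[[0, 0, 0, 0], [0, 0, 0, 0], [0, 0, 0, 0], [0, 0, 0, 0], [0, 0, 0, 0]]], "jaw": 1}}

```text
time_s: 10.03
eef_pos: [0.4998, 0.2616, -0.0247]
eef_rot: [0.001, 0.045, 0.999, 0.0]
wrist_force: [-1.2, -0.8, 4.8]
opening: 0.235
grasp_force: 60.5
```

Call:
{"name": "drive_tool", "arguments": {"plan": [[[0, 0, -0.1, 0], [0, 0, -0.2, 0], [-0.02, -0.07, -0.3, 0.038], [-0.04, -0.136, -0.35, 0.076], [-0.06, -0.204, -0.375, 0.114], [-0.08, -0.272, -0.375, 0.152], [-0.1, -0.34, -0.375, 0.19], [-0.12, -0.408, -0.375, 0.228], [-0.14, -0.476, -0.375, 0.266], [-0.16, -0.544, -0.375, 0.304], [-0.18, -0.612, -0.375, 0.342], [-0.2, -0.681, -0.375, 0.381]]]}}

```text
time_s: 11.03
eef_pos: [0.5541, -0.0184, 0.1244]
eef_rot: [-0.0, 0.603, 0.798, -0.0]
wrist_force: [0.5, 0.4, -0.6]
opening: 0.24
grasp_force: 59.8
```

```bash
python3 - <<'E'
from h import *
P=status();print(tcp_shift([.5554,-.0169,.0315]))
E
```

```text
t 11.03 p [ 0.5541 -0.0184  0.1244] yhead 15.89 F [ 0.5  0.4 -0.6] open 0.24 g 59.8
[0.0026 0.0043 0.2322]
```

Call:
{"name": "drive_tool", "arguments": {"plan": [[[0.003, 0.003, 0, 0], [0.003, 0.003, 0.08, 0], [0.003, 0.003, 0.15, 0], [0.003, 0.003, 0.19, 0], [0.003, 0.003, 0.21, 0], [0.003, 0.003, 0.22, 0], [0.003, 0.003, 0.225, 0], [0.003, 0.003, 0.23, 0], [0.003, 0.003, 0.232, 0], [0.003, 0.003, 0.232, 0]]]}}

```text
time_s: 11.87
eef_pos: [0.5559, -0.0157, 0.0328]
eef_rot: [0.001, 0.6, 0.8, 0.0]
wrist_force: [0.2, -0.6, 0.4]
opening: 0.241
grasp_force: 59.8
```

Call:
{"name": "drive_tool", "arguments": {"plan": [[[0, 0, 0, 0], [0, 0, 0, 0], [0, 0, 0, 0], [0, 0, 0, 0]]], "jaw": 0.6}}

```text
time_s: 12.2
eef_pos: [0.5553, -0.0156, 0.0322]
eef_rot: [0.0, 0.6, 0.8, 0.0]
wrist_force: [0.4, -0.6, 0.7]
opening: 0.401
grasp_force: 0.0
```

Call:
{"name": "drive_tool", "arguments": {"plan": [[[0, 0, -0.06, 0], [0, 0, -0.16, 0], [0, 0, -0.26, 0], [0, 0, -0.36, 0], [0, 0, -0.4, 0], [0, 0, -0.4, 0]]]}}

```text
time_s: 12.7
eef_pos: [0.5585, -0.0163, 0.198]
eef_rot: [0.005, 0.6, 0.8, 0.002]
wrist_force: [0.4, -0.6, 0.8]
opening: 0.402
grasp_force: 0.0
```

```bash
python3 - <<'E'
from h import *
P=status();p,X=cloud("wrist",P=P);cv2.imwrite("pics/w4.png",p[:,:,::-1])
comps(p,X,(.066,.08),(.45,-.15),(.78,.15),0,60);comps(p,X,(.05,.063),(.45,-.15),(.78,.15),0,60);comps(p,X,(.081,.092),(.45,-.15),(.78,.15),0,8)
print(np.round(P[1][:,0:2],3).tolist(),tcp_shift([.543,-.298,P[0][2]]))
E
```

```text
t 12.7 p [ 0.5585 -0.0163  0.198 ] yhead 16.24 F [ 0.4 -0.6  0.8] open 0.402 g 0.0
[555.  -17.7 148.8  22.  -73.8] z 0.0731 mean [553.4 -12.1] px [284. 188.] 3863
[656.9  10.7 150.   23.3 -73. ] z 0.073 mean [654.4  15.8] px [398. 189.] 4046
[592.3  49.4  84.8  29.6  17.1] z 0.059 mean [593.2  46.3] px [344. 138.] 2091
[515.9  23.8  28.1  19.2  15.7] z 0.059 mean [515.9  24.1] px [255. 137.] 703
[669.3  67.6  24.   19.6  16.3] z 0.059 mean [669.1  67.7] px [429. 139.] 550
[543.8 -72.2  28.9  20.9  15.4] z 0.059 mean [543.7 -70.8] px [258. 238.] 632
[621.2 -48.7  85.6  23.6  16.3] z 0.0589 mean [620.3 -48.8] px [338. 239.] 1851
[697.5 -28.5  22.2  21.3  18.1] z 0.059 mean [697.  -27.1] px [416. 239.] 436
[605.4  -2.3  11.6  11.1  14.3] z 0.0858 mean [604.7  -2. ] px [343. 199.] 150
[[-0.28, 0.96], [0.96, 0.28], [-0.005, 0.009]] [-0.6673 -0.2304 -0.0071]
```

View pics/w4.png

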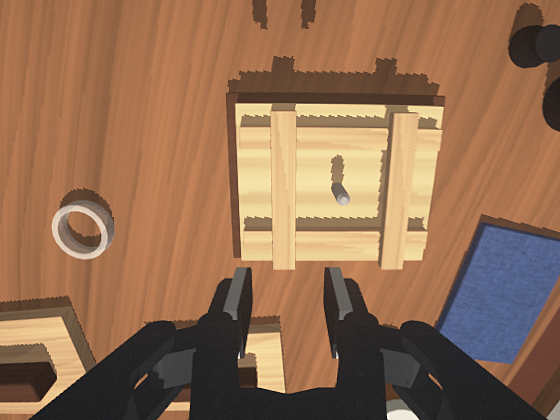

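Both slats lie flat and square at 52–53 mm either side of the pin, which shows at (343,199). Now the cover.

Call:
{"name": "drive_tool", "arguments": {"plan": [[[-0.056, -0.019, 0, 0.039], [-0.111, -0.038, 0, 0.078], [-0.167, -0.058, 0, 0.118], [-0.222, -0.077, 0, 0.157], [-0.278, -0.096, 0, 0.197], [-0.334, -0.115, 0, 0.236], [-0.389, -0.134, 0, 0.276], [-0.445, -0.154, 0, 0.315], [-0.5, -0.173, 0, 0.355], [-0.556, -0.192, 0, 0.394], [-0.612, -0.21, 0, 0.434], [-0.667, -0.23, 0, 0.473]]], "jaw": 0.3}}

```text
time_s: 13.75
eef_pos: [0.5402, -0.2979, 0.1893]
eef_rot: [-0.001, 0.984, 0.18, -0.001]
wrist_force: [-0.2, 0.8, 0.4]
opening: 0.701
grasp_force: 0.0
```

Call:
{"name": "drive_tool", "arguments": {"plan": [[[0, 0, 0, 0.006], [0, 0, 0, 0.006], [0, 0, 0, 0.006]]]}}

```text
time_s: 14.0
eef_pos: [0.5406, -0.2965, 0.1901]
eef_rot: [-0.001, 0.985, 0.175, -0.001]
wrist_force: [1.1, 0.7, 0.1]
opening: 0.703
grasp_force: 0.0
```

```bash
python3 - <<'E'
from h import *
P=status();p,X=cloud("wrist",P=P);cv2.imwrite("pics/w5.png",p[:,:,::-1])
comps(p,X,(.012,.026),(.38,-.45),(.7,-.14),0,60);comps(p,X,(.045,.06),(.4,-.45),(.7,-.14),0,60)
print(tcp_shift([.543,-.298,-.005]),np.round(ctrl.get_obs()["q"],2))
E
```

```text
t 14.0 p [ 0.5406 -0.2965  0.1901] yhead -69.89 F [1.1 0.7 0.1] open 0.703 g 0.0
[ 540.7 -297.3  180.8  130.9   19.8] z 0.0181 mean [ 549.  -294.3] px [290. 172.] 18130
[ 389.5 -396.2   49.    19.   -89.8] z 0.0227 mean [ 387.8 -398.6] px [324. 327.] 484
[ 541.5 -297.   110.1   25.9   19.7] z 0.0519 mean [ 544.7 -295.8] px [289. 185.] 3115
[0.0039 0.0074 0.4889] [-0.69  0.28  1.51  0.    1.35  0.53]
```

The cover measures (0.541, −0.297), yaw 19.8°, 181×131 mm, so it's the smaller one. Lower and grip the handle.

Call:
{"name": "drive_tool", "arguments": {"plan": [[[0, 0, 0.09, 0.002], [0, 0, 0.18, 0.002], [0, 0, 0.27, 0.002], [0, 0, 0.35, 0.002], [0, 0, 0.42, 0.002], [0, 0, 0.45, 0.002], [0, 0, 0.47, 0.002], [0, 0, 0.475, 0.002], [0, 0, 0.475, 0.002], [0, 0, 0.475, 0.002]]]}}

```text
time_s: 14.88
eef_pos: [0.5427, -0.2983, 0.0038]
eef_rot: [0.001, 0.985, 0.171, 0.001]
wrist_force: [0.2, 0.0, -0.2]
opening: 0.702
grasp_force: 0.0
```

```bash
python3 - <<'E'
from h import *
P=status();print(tcp_shift([.5412,-.2971,-.003]))
E
```

```text
t 14.88 p [ 0.5427 -0.2983  0.0038] yhead -70.32 F [ 0.2  0.  -0.2] open 0.702 g 0.0
[-0.0025 -0.0041  0.0171]
```

Call:
{"name": "drive_tool", "arguments": {"plan": [[[-0.003, -0.004, 0.01, 0], [-0.003, -0.004, 0.017, 0], [-0.003, -0.004, 0.017, 0]]]}}

```text
time_s: 15.13
eef_pos: [0.5395, -0.2963, -0.0048]
eef_rot: [0.0, 0.985, 0.171, 0.0]
wrist_force: [-0.9, -0.2, -0.5]
opening: 0.697
grasp_force: 0.0
```

Call:
{"name": "drive_tool", "arguments": {"plan": [[[0, 0, 0, 0], [0, 0, 0, 0], [0, 0, 0, 0], [0, 0, 0, 0], [0, 0, 0, 0], [0, 0, 0, 0]]], "jaw": 1}}

```text
time_s: 15.63
eef_pos: [0.5401, -0.297, -0.0044]
eef_rot: [0.001, 0.985, 0.171, 0.0]
wrist_force: [0.1, -1.7, 3.4]
opening: 0.293
grasp_force: 60.3
```

Call:
{"name": "drive_tool", "arguments": {"plan": [[[0, 0, -0.03, 0], [0, 0, -0.08, 0], [0, 0, -0.15, 0], [0, 0, -0.23, 0], [0, 0, -0.3, 0], [0, 0, -0.34, 0], [0, 0, -0.34, 0], [0, 0, -0.34, 0]]]}}

```text
time_s: 16.3
eef_pos: [0.5396, -0.2961, 0.1314]
eef_rot: [0.0, 0.985, 0.171, 0.0]
wrist_force: [0.3, 0.3, -4.1]
opening: 0.293
grasp_force: 59.8
```

```bash
python3 - <<'E'
from h import *
P=status();p,X=cloud("wrist",P=P)
B=P[0];comps(p,X,(.148,.163),(.4,-.45),(.7,-.14),0,60)
p,X=cloud("side");comps(p,X,(.145,.165),(.4,-.45),(.7,-.14),0,60)
p,X=cloud("scene");cv2.imwrite("pics/s6.png",p[:,:,::-1]);comps(p,X,(.145,.165),(.4,-.45),(.7,-.14),0,60)
print(tcp_shift([.6054,-.0024,P[0][2]]),np.round(P[1],3).tolist())
E
```

```text
t 16.3 p [ 0.5396 -0.2961  0.1314] yhead -70.34 F [ 0.3  0.3 -4.1] open 0.293 g 59.8
[ 567.2 -285.5  131.3  123.3  -70.3] z 0.1538 mean [ 582.6 -280. ] px [287. 180.] 54292
[ 477.1 -297.8   29.1    5.7   19.7] z 0.1538 mean [ 474.8 -298.8] px [254. 372.] 312
[ 489.6 -333.7   29.     5.6   19. ] z 0.1538 mean [ 487.2 -334.4] px [321. 372.] 290
[ 443.7 -271.6   22.2    7.6  -15.9] z 0.1539 mean [ 442. -270.] px [191. 398.] 175
[ 481.  -375.2   20.8    6.6   53.6] z 0.1537 mean [ 480.5 -377.1] px [384. 398.] 158
[ 541.2 -292.3  183.   138.6   19.4] z 0.1517 mean [ 541.2 -270.3] px [287. 114.] 1013
[ 542.7 -296.9  183.9  133.7   19.3] z 0.1509 mean [ 556.9 -278.6] px [187. 156.] 1095
[ 0.4043 -0.6325 -0.0057] [[0.942, 0.336, 0.0], [0.336, -0.942, -0.0], [0.0, 0.0, -1.0]]
```

The cover is held level, underside at eef z + 4.4 mm. Carry it over the pin.

Call:
{"name": "drive_tool", "arguments": {"plan": [[[0.04, -0.063, 0, 0.005], [0.08, -0.126, 0, 0.01], [0.12, -0.19, 0, 0.015], [0.161, -0.253, 0, 0.021], [0.201, -0.316, 0, 0.021], [0.241, -0.38, 0, 0.021], [0.281, -0.442, 0, 0.021], [0.321, -0.505, 0, 0.021], [0.362, -0.57, 0, 0.021], [0.402, -0.632, 0, 0.021], [0.402, -0.632, 0, 0.021], [0.402, -0.632, 0, 0.021]]]}}

```text
time_s: 17.45
eef_pos: [0.6049, -0.0023, 0.1289]
eef_rot: [-0.001, 0.99, 0.14, -0.002]
wrist_force: [-0.4, -0.2, -3.3]
opening: 0.293
grasp_force: 60.3
```

Call:
{"name": "drive_tool", "arguments": {"plan": [[[0, 0, 0.03, 0], [0, 0, 0.05, 0], [0, 0, 0.07, 0], [0, 0, 0.08, 0], [0, 0, 0.08, 0], [0, 0, 0.08, 0]]]}}

```text
time_s: 17.95
eef_pos: [0.6057, -0.0048, 0.0985]
eef_rot: [-0.0, 0.99, 0.138, -0.001]
wrist_force: [-0.3, -0.5, -3.6]
opening: 0.292
grasp_force: 60.2
```

```bash
python3 - <<'E'
from h import *
P=status();print(tcp_shift([.6045,-.0028,.0826]))
p,X=cloud("scene");comps(p,X,(.11,.13),(.45,-.15),(.78,.15),0,60)
p,X=cloud("side");comps(p,X,(.11,.13),(.45,-.15),(.78,.15),0,60)
p,X=cloud("wrist",P=P);comps(p,X,(.11,.13),(.45,-.15),(.78,.15),0,3000)
E
```

```text
t 17.95 p [ 0.6057 -0.0048  0.0985] yhead -74.19 F [-0.3 -0.5 -3.6] open 0.292 g 60.2
[-0.0015 -0.0055  0.0397]
[608.1  -7.2 186.5 133.3  16. ] z 0.1203 mean [628.8  10.9] px [236. 223.] 1414
[609.1  -2.6 180.  136.4  16. ] z 0.1209 mean [606.7  17.8] px [260. 182.] 1690
[634.1   4.  131.2 123.2 -74. ] z 0.1208 mean [649.7   8.3] px [287. 180.] 54311
```

All three cameras agree the cover needs to shift about (−1.4, +2.3) mm. I'll correct that and lower in steps.

Call:
{"name": "drive_tool", "arguments": {"plan": [[[-0.002, -0.006, 0, 0], [-0.002, -0.006, 0.015, 0], [-0.002, -0.006, 0.03, 0], [-0.002, -0.006, 0.035, 0], [-0.002, -0.006, 0.04, 0], [-0.002, -0.006, 0.045, 0], [-0.002, -0.006, 0.05, 0], [-0.002, -0.006, 0.05, 0]]]}}

```text
time_s: 18.77
eef_pos: [0.6044, -0.0021, 0.0786]
eef_rot: [-0.0, 0.99, 0.138, -0.0]
wrist_force: [1.0, -0.0, -4.1]
opening: 0.288
grasp_force: 60.3
```

```bash
python3 - <<'E'
from h import *
P=status();print(tcp_shift([.6045,-.0028,.0686]))
E
```

```text
t 18.77 p [ 0.6044 -0.0021  0.0786] yhead -74.13 F [ 1.  -0.  -4.1] open 0.288 g 60.3
[-0.0003  0.0018  0.025 ]
```

The underside is already below the pin tip with no extra force, so the pin has entered. Lower onto the slats.

Call:
{"name": "drive_tool", "arguments": {"plan": [[[0, 0, 0.006, 0], [0, 0, 0.012, 0], [0, 0, 0.018, 0], [0, 0, 0.022, 0], [0, 0, 0.025, 0], [0, 0, 0.025, 0], [0, 0, 0.025, 0], [0, 0, 0.025, 0]]]}}

```text
time_s: 19.43
eef_pos: [0.6047, -0.0021, 0.0691]
eef_rot: [0.0, 0.99, 0.138, 0.0]
wrist_force: [0.4, 0.0, -3.9]
opening: 0.296
grasp_force: 60.3
```

```bash
python3 - <<'E'
from h import *
P=status()
p,X=cloud("side");comps(p,X,(.085,.1),(.45,-.15),(.78,.15),0,60)
p,X=cloud("wrist",P=P);comps(p,X,(.085,.1),(.45,-.15),(.78,.15),0,3000);comps(p,X,(.066,.08),(.45,-.15),(.78,.15),0,60)
p,X=cloud("scene");cv2.imwrite("pics/s7.png",cv2.resize(p[150:300,150:350,::-1],None,fx=3.5,fy=3.5))
E
```

```text
t 19.43 p [ 0.6047 -0.0021  0.0691] yhead -74.13 F [ 0.4  0.  -3.9] open 0.296 g 60.3
[607.4   0.  180.9 135.2  15.5] z 0.091 mean [606.1  17.1] px [260. 190.] 1581
[632.9   6.5 131.1 123.4 -74.1] z 0.0915 mean [648.7  11. ] px [287. 180.] 54273
[678.3 -58.6  22.1   4.7  15.8] z 0.073 mean [678.8 -58.4] px [437. 156.] 322
```

Call:
{"name": "drive_tool", "arguments": {"plan": [[[0, 0, 0.002, 0], [0, 0, 0.003, 0], [0, 0, 0.003, 0], [0, 0, 0.003, 0], [0, 0, 0.003, 0]]]}}

```text
time_s: 20.0
eef_pos: [0.6048, -0.0021, 0.0685]
eef_rot: [0.0, 0.99, 0.138, 0.0]
wrist_force: [-2.9, 0.7, 3.7]
opening: 0.29
grasp_force: 61.3
```

Call:
{"name": "drive_tool", "arguments": {"plan": [[[0, 0, 0.003, 0], [0, 0, 0.005, 0], [0, 0, 0.005, 0], [0, 0, 0.005, 0]]]}}

```text
time_s: 20.33
eef_pos: [0.6049, -0.0021, 0.0662]
eef_rot: [0.0, 0.99, 0.138, 0.0]
wrist_force: [-3.9, 1.7, 4.8]
opening: 0.295
grasp_force: 61.5
```

Call:
{"name": "drive_tool", "arguments": {"plan": [[[0, 0, 0.003, 0], [0, 0, 0.006, 0], [0, 0, 0.009, 0], [0, 0, 0.01, 0], [0, 0, 0.01, 0]]]}}

```text
time_s: 20.75
eef_pos: [0.6049, -0.0021, 0.0626]
eef_rot: [0.0, 0.99, 0.138, 0.0]
wrist_force: [-6.1, 0.5, 8.8]
opening: 0.291
grasp_force: 61.8
```

Call:
{"name": "drive_tool", "arguments": {"plan": [[[0, 0, 0.004, 0], [0, 0, 0.007, 0], [0, 0, 0.01, 0], [0, 0, 0.012, 0], [0, 0, 0.012, 0], [0, 0, 0.012, 0]]]}}

```text
time_s: 21.25
eef_pos: [0.6049, -0.0021, 0.0586]
eef_rot: [0.0, 0.99, 0.138, 0.0]
wrist_force: [-7.7, 1.6, 13.5]
opening: 0.289
grasp_force: 62.8
```

```bash
python3 - <<'E'
from h import *
P=status()
p,X=cloud("side");comps(p,X,(.07,.09),(.45,-.15),(.78,.15),0,500)
p,X=cloud("wrist",P=P);comps(p,X,(.075,.09),(.45,-.15),(.78,.15),0,3000);comps(p,X,(.056,.07),(.45,-.15),(.78,.15),0,60)
p,X=cloud("scene");cv2.imwrite("pics/s8.png",cv2.resize(p[150:300,150:350,::-1],None,fx=3.5,fy=3.5))
E
```

```text
t 21.25 p [ 0.6049 -0.0021  0.0586] yhead -74.12 F [-7.7  1.6 13.5] open 0.289 g 62.8
[608.1  -0.7 180.2 136.9  16.2] z 0.0806 mean [606.2  19.3] px [261. 193.] 1662
[633.    6.4 131.3 123.5 -74.1] z 0.0811 mean [648.9  11. ] px [287. 180.] 54299
[678.3 -58.7  21.9   5.   17.8] z 0.063 mean [678.8 -58.4] px [437. 157.] 333
```

View pics/s8.png

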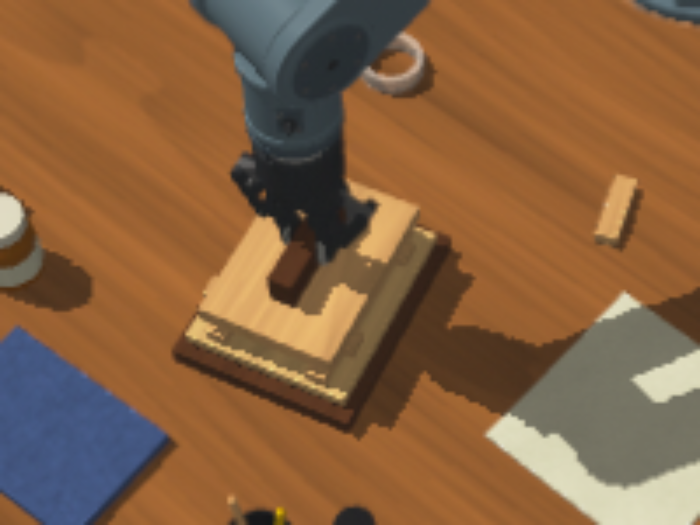

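The cover lies flat and square. Slat tops went from 73 to 63 mm and the cover top to 81 mm, so the bed is at its 10 mm stop. A touch more push to hold it, then hand in.

Call:
{"name": "drive_tool", "arguments": {"plan": [[[0, 0, 0.002, 0], [0, 0, 0.002, 0], [0, 0, 0.002, 0], [0, 0, 0.002, 0]]]}}

```text
time_s: 21.73
eef_pos: [0.605, -0.0021, 0.0586]
eef_rot: [0.0, 0.99, 0.138, 0.0]
wrist_force: [-10.4, 0.8, 19.5]
opening: 0.292
grasp_force: 63.5
```

```bash
python3 - <<'E'
from h import *
status();print(ctrl.hand_in())
E
```

```text
t 21.73 p [ 0.605  -0.0021  0.0586] yhead -74.11 F [-10.4   0.8  19.5] open 0.292 g 63.5
the job is handed in; nothing more can be done
None
```

The job is handed in at about 22 s, result not shown: both slats lie across the ribs, and the cover is on the pin, flat on them and held pressed to the bed's 10 mm stop.

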